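Complete a woodwork kit and close the tray snugly

TASK

Complete the kit in the tray so that it holds exactly one sanding block, one handle and one bracket, lying flat crosswise in the channel: one of them is there already, so do not add a second of that kind. Then push the red sliding stop along its slot so that its runner drives the lodged wood chip right out of the slot's open end and its sprung pad, pressed in by about 2 mm, holds the row of parts snugly against the end board; feel for this and do not crush the row (the pad must not go solid). Leave the tape, glue and tin alone.

Things in the scene. Friction and masses are not known exactly. Their poses are not given: they have to be found in the camera images.
- tray: fixed kit tray (green floor 1 mm high, pale rails 18 high and 10 thick). Origin on the bench under the channel's middle; the channel runs along the tray's y, 104 wide inside. The end board closes it at -y, the sliding stop at +y. One part already lies near its middle. Parts lie crosswise (long side along the tray's x), in any order; pushed together the three make a row 120 mm long
- channel (a point): middle of the channel's floor, axes as the tray's. The end board (brown, 26 high) at the -y end was set by hand: its inner face is somewhere between y = -146 and -124 mm, not known more closely, and does not yield to pushes under 80 N
- stop (a joint): travel in m of the sliding stop towards the tray's -y (0 = fully back, at most 0.195). A wooden crosspiece with a red push block on top, and a steel runner in the T-slot that drives what lies in the slot ahead of it. Drags with about 8 N, stays where left. At 0 the pad's front face is at tray y = +150 mm, the runner's front at +128
- stop_back (a point): middle of the back face (towards tray +y) of the stop's red push block, 47 above the bench; the block is 70 wide (tray x), 16 thick, its top 64 above the bench; below it the face goes on flush down to 3. Push here towards the tray's -y
- pad: black rubber pad 92 wide, 22 high on the front of the stop, sprung: it gives 1 mm per 4 N, 4.7 mm at most, then goes solid. Its origin is not on the pad: it is the tray's origin carried along by the stop
- slot_mouth (a point): middle of the open (-y) end of the aluminium T-slot, 10 above the bench, at tray x = +82, y = -18 (mm); axes as the tray's. The slot runs along the +x side of the channel, 40 wide and 20 high over all; neck 13 wide, inside 30 wide and 15 high; blocked at its other end
- scrap_c (a point): centre of a pale wood chip, 22 x 20 x 11 high, lodged under the lips of the T-slot; it can leave only by the open end
- block_1_c (a point): cork sanding block with a red sole, 90 long (own x) x 50 wide (own y) x 28 high. The point is its centre, 14 above its underside. One of the two. This one is either already in the tray or a spare at the back of the bench
- block_2_c (a point): cork sanding block with a red sole, 90 long (own x) x 50 wide (own y) x 28 high. The point is its centre, 14 above its underside. The other one, on the near part of the bench
- handle_1_c (a point): pale square wooden tool handle, rounded edges, with a short brass ferrule at its +x end; 90 long (own x) x 24 wide x 24 high, lying flat. The point is its centre, 12 above its underside. One of the two. This one is either already in the tray or a spare at the back of the bench
- handle_2_c (a point): pale square wooden tool handle, rounded edges, with a short brass ferrule at its +x end; 90 long (own x) x 24 wide x 24 high, lying flat. The point is its centre, 12 above its underside. The other one, on the near part of the bench
- bracket_1_leg (a point): blue L-shaped corner bracket, 70 long (own x): a flat foot 46 wide (own y) and 10 thick lying down, and an upright leg 10 thick (own y) and 54 high along the foot's -y edge. The point is in the middle of the upright leg, 36 above the underside and 18 to -y of the foot's middle. One of the two. This one is either already in the tray or a spare at the back of the bench
- bracket_2_leg (a point): blue L-shaped corner bracket, 70 long (own x): a flat foot 46 wide (own y) and 10 thick lying down, and an upright leg 10 thick (own y) and 54 high along the foot's -y edge. The point is in the middle of the upright leg, 36 above the underside and 18 to -y of the foot's middle. The other one, on the near part of the bench
- block_1: the same part as its point of like name; origin under its middle
- block_2: the same part as its point of like name; origin under its middle
- handle_1: the same part as its point of like name; origin under its middle
- handle_2: the same part as its point of like name; origin under its middle
- bracket_1: the same part as its point of like name; origin under its middle
- bracket_2: the same part as its point of like name; origin under its middle
- tape: bystander: brown roll of tape standing flat, 90 across, 45 high; origin under its middle
- glue: bystander: white glue bottle with orange cap, 52 across, 130 high; origin under its middle
- tin: bystander: open metal tin, 72 across, 90 high; origin under its middle
There are look-alikes about, which are no part of the job. Leave any black or orange look-alike of the block_1 alone. What is shaped like the handle_2 but pink is not meant.

How it is judged:
By the outcome, as a careful person would: the job done as asked, in the order asked, and still so for the second after the job is handed in, with the robot touching nothing.
It also fails if it takes over 64 s, if anything falls off the work surface, if the arm or the gripper's body presses on something with over 40 N, if the wrist force passes 120 N, or if a joint passes its speed limit or range.

ROBOT

A 6-joint arm with a two-finger parallel gripper is mounted at the origin on the work surface. World frame = base frame: x ahead of the robot, y to its left, z up, the work surface at z = 0. Lengths are in m, angles in rad, forces in N, time in s.
With the tool pointing down it reaches from about 0.375 to 0.975 m from the base axis. Payload 3.8 kg.
Tool frame: the origin (TCP) lies on the centre line of the jaws, within the pads' length; the fingertips stand 25 mm ahead of it and the grasp point (between the pads) lies 6 mm ahead of it; z points along the fingers, y is the line along which they close (so a half turn about z gives the same grasp; the last joint's range is limited). The gripper opens to 85 mm and grips with 20 to 120 N. Pads are 22 mm wide; open, the fingers measure 114 mm over their backs; the gripper's body (76 mm by 85 mm) begins 54 mm behind the grasp point. The pads swing forward as they close: fully open they stand 13 mm farther back than shut.
Start: joints at [1.245, 0.264, 1.604, -0, 1.274, -0.037], TCP at [0.192, 0.647, 0.256] pointing down, gripper open.
Joint ranges: [-2.63, 2.63], [-0.94, 2.18], [0.31, 2.57], [-1.31, 4.45], [0, 2.66], [-2.55, 2.55]. Speed limits (rad/s): [2.57, 2.57, 3.14, 3.14, 3.14, 3.14].

INTERFACE

Orientations are given as a rotation vector (axis times angle).
In Python, from workcell import bot gives the robot as it stands. The module is installed in compiled form; this text tells all that it offers.
- The arm moves only by the tool play_rows, never from a script. Its argument "commands" is a list that holds one entry, the list of rows, each a list of 7 numbers: the shift along the tool's x, y, z as a fraction of full scale, then the turn, a rotation vector about the tool's x, y, z as a fraction of full scale, then the closure, from -1 (fully open) to 1 (shut). A call has 1 to 8 rows; each row is the pose to reach, as a shift and turn from the pose commanded when the call began, along the tool's axes at that moment, turning the shorter way round; what a row does not reach only later rows make up. Full scale, the value 1, is 60 cm for a shift and 180 degrees for a turn. A row lasts 1/10 s, in which the tool goes at most 50 mm and 8.59 degrees, less where a joint would pass 70% of its speed; a pose out of reach is approached as far as the arm can. A call with a number of a shift or a turn outside -1 to 1 is refused whole. A call with a gripper value outside its range is refused whole. The fingers move at their own pace and stop on an object; "force" is the grip in N (left out, the last holds). Time passes only in rows, so rows that repeat a pose let the fingers close. It gives the time, the measured TCP pose, the force, the opening and the grip force at its end, in the units of the state.
- bot.read_state(): the state, without advancing time (a new reading comes with each control period).
- bot.read_camera(name): name is "scene" or "side" or "wrist"; returns the picture (384x512x3 uint8, blue, green, red); there is no depth.
- bot.camera_params(name): a dict with "fov_y" (degrees; the focal length in pixels is half the picture's height over the tangent of half this angle, whatever the lens; pixels are square), "cx", "cy" (the principal point, pixels), "D" ([k1, k2, p1, p2, k3] as OpenCV has them; the pictures are not rectified), "rvec" (rotation vector, rad) and "tvec" (3), from world to camera coordinates, as OpenCV has them. Camera axes: x right, y down, z forward; pixel columns grow to the right and rows downward; lengths in m; the calibration is good to about 2 mm. A picture is of the moment at which its call begins: read the wrist's pose just before it. camera_params takes no time and is no camera call; for the wrist camera it gives the pose at the moment of the call.
- bot.finish_job(): hands the job in; it is judged then, once.
The state is a dict: "time": time; "q": joint angles; "joint_vel": joint speeds; "joint_torque": joint torques, N m; "tool_pos": TCP position; "tcp_rot": TCP orientation; "wrist_force": force on the tool from outside, world axes, zero at the start; "torque": the same for the moment, N m; "width": opening from 0.0 (shut) to 1.0 (fully open); "grip_force": force on a finger pad.
Only numpy, scipy, OpenCV 4.12 (cv2) and the standard library are available. Lean on these libraries where they do the work, as an engineer would, in place of code of your own. Each camera call takes 0.05 s, during which the arm holds its last target. There are 200 camera calls.

## Working session

There is one attempt and no reset: what is moved stays moved. The work goes in short steps, Python scripts to look and compute and a tool call to move; the robot and the scene stay as the last step left them, time stands still between calls to the robot, and variables do not carry over. Pictures are saved under pics/ and viewed, at most 10 in all, crops included, and the job is handed in when it is done.

Besides the shell and the picture viewer there is one more tool, called after "Call:" in YAML: its name, and indented under it one key for each argument. play_rows: Moves the arm, as the interface text tells. Its arguments: {"type":"object","properties":{"commands":{"type":"array"},"force":{"type":"number"}},"required":["commands"]}

```bash
mkdir -p pics; python3 - <<'E'
from workcell import bot
import cv2,numpy as np
for n in ("scene","side"):
    cv2.imwrite(f"pics/{n}0.png",bot.read_camera(n)); p=bot.camera_params(n); print(n,{k:np.round(v,4).tolist() for k,v in p.items()})
    R=cv2.Rodrigues(np.array(p["rvec"],float))[0]; print((-R.T@np.array(p["tvec"]).ravel()).round(3))
s=bot.read_state(); print(s)
E
```

```text
scene {'fov_y': 53.9881, 'cx': 257.3804, 'cy': 195.1446, 'D': [-0.0833, 0.0, 0.0, 0.0, 0.0], 'rvec': [2.4494, 0.8468, -0.2553], 'tvec': [-0.5092, -0.2893, 1.325]}
[ 0.998 -0.436  0.956]
side {'fov_y': 56.4608, 'cx': 253.4134, 'cy': 201.4688, 'D': [0.0215, 0.0, 0.0, 0.0, 0.0], 'rvec': [0.6398, -2.7018, 1.0308], 'tvec': [0.5567, 0.2488, 0.8157]}
[0.323 0.569 0.781]
{'time': 0.1, 'q': array([ 1.24507691e+00,  2.64697681e-01,  1.60526077e+00, -5.71621865e-07,
        1.27369606e+00, -3.69020531e-02]), 'joint_vel': array([ 0.00034035, -0.00277865, -0.00348958,  0.00013555, -0.00074951,
        0.00084835]), 'joint_torque': array([-3.06985021e-05, -5.16707611e+01, -3.68591022e+01, -9.59605813e-05,
        6.31391391e-03,  3.49638219e-05]), 'tool_pos': array([0.1920579 , 0.64645513, 0.25506048]), 'tcp_rot': array([-0.45204416, -3.10852341,  0.00318546]), 'wrist_force': array([-0.43837479,  0.04097866,  0.37862979]), 'torque': array([ 0.05568529, -0.01984355,  0.00067848]), 'grip_force': 0.0, 'width': 0.9969910838033555}
```

View pics/scene0.png

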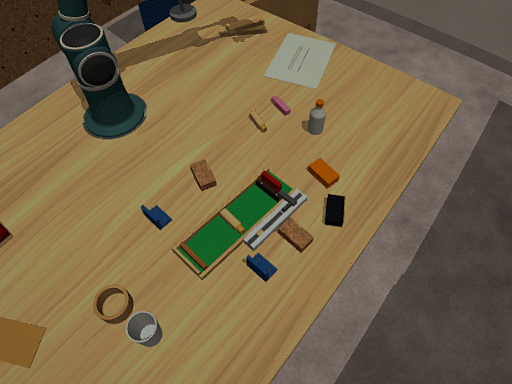

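View pics/side0.png

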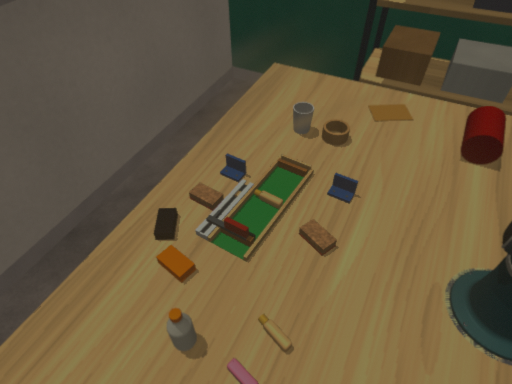

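The scene view shows a pale handle already in the tray at (232,220). That leaves a block and a bracket to add. Candidates:
- **Blocks:** cork at (203,174), the near one (block_2), and cork at (296,234), the back spare. Orange (323,172) and black (335,210) are look-alikes.
- **Brackets:** blue at (157,216), near, and (262,266), back.

I'll confirm these in an enlarged crop.

```bash
cat > h.py <<'E'
import cv2,numpy as np
from workcell import bot
def cam(n,p=None):
    p=p or bot.camera_params(n); f=192/np.tan(np.radians(p["fov_y"])/2)
    K=np.array([[f,0,p["cx"]],[0,f,p["cy"]],[0,0,1]]); D=np.array(p["D"],float)
    r=np.array(p["rvec"],float); t=np.array(p["tvec"],float).reshape(3,1); return K,D,r,t
def rays(c,px):
    K,D,r,t=c; R=cv2.Rodrigues(r)[0]
    u=cv2.undistortPoints(np.array(px,float).reshape(-1,1,2),K,D).reshape(-1,2)
    d=np.c_[u,np.ones(len(u))]@R; return (-R.T@t).ravel(),d
def plane(c,px,z):
    o,d=rays(c,px); return (o+d*((z-o[2])/d[:,2])[:,None])
def tri(c1,p1,c2,p2):
    o1,d1=rays(c1,[p1]);o2,d2=rays(c2,[p2]);d1=d1[0];d2=d2[0]
    s=np.linalg.lstsq(np.c_[d1,-d2],o2-o1,rcond=None)[0]; a=o1+s[0]*d1;b=o2+s[1]*d2
    return (a+b)/2,np.linalg.norm(a-b)
def proj(c,P): return cv2.projectPoints(np.array(P,float).reshape(-1,1,3),c[2],c[3],c[0],c[1])[0].reshape(-1,2)
def mask(im,lo,hi,box=None):
    m=cv2.inRange(cv2.cvtColor(im,cv2.COLOR_BGR2HSV),np.array(lo),np.array(hi))
    if box: b=np.zeros_like(m); x0,y0,x1,y1=box; b[y0:y1,x0:x1]=255; m&=b
    return m
E
python3 - <<'E'
from h import *
a=cv2.imread("pics/scene0.png")[140:290,130:330]; b=cv2.imread("pics/side0.png")[135:275,180:380]
cv2.imwrite("pics/c1.png",cv2.resize(a,None,fx=4,fy=4,interpolation=cv2.INTER_CUBIC))
cv2.imwrite("pics/c2.png",cv2.resize(b,None,fx=4,fy=4,interpolation=cv2.INTER_CUBIC))
for n in("scene","side"):
    im=cv2.imread(f"pics/{n}0.png"); c=cam(n)
    for nm,lo,hi,z in(("green",(45,100,40),(80,255,255),.001),("blue",(105,120,40),(130,255,255),.02)):
        m=mask(im,lo,hi,(130,100,380,300)); k,l,s,ce=cv2.connectedComponentsWithStats(m)
        for i in range(1,k):
            if s[i,4]>60:
                cnt=np.argwhere(l==i)[:,::-1].astype(float); P=plane(c,cnt,z)[:,:2].astype(np.float32)
                R=cv2.minAreaRect(P*1000); print(n,nm,s[i],ce[i].round(),np.round(R[0]),np.round(R[1]),round(R[2],1))
E
```

```text
scene green [268 172  24  22 102] [282. 184.] [635. 125.] [24. 97.] 76.7
scene green [ 185  183   93   84 2630] [230. 225.] [615. -73.] [285.  97.] 84.5
scene green [178 248  26  25 118] [191. 260.] [ 599. -234.] [ 9. 97.] 83.9
scene blue [141 206  30  22 285] [157. 216.] [ 428. -196.] [40. 99.] 82.7
scene blue [247 254  30  26 301] [262. 265.] [ 765. -129.] [38. 81.] 78.6
side green [258 167  45  36 828] [281. 183.] [ 612. -155.] [126.  95.] 84.5
side green [232 194  46  45 992] [255. 215.] [626.  -7.] [133.  96.] 83.8
side green [212 232  37  27 463] [230. 244.] [636. 112.] [41. 99.] 84.3
```

View pics/c1.png

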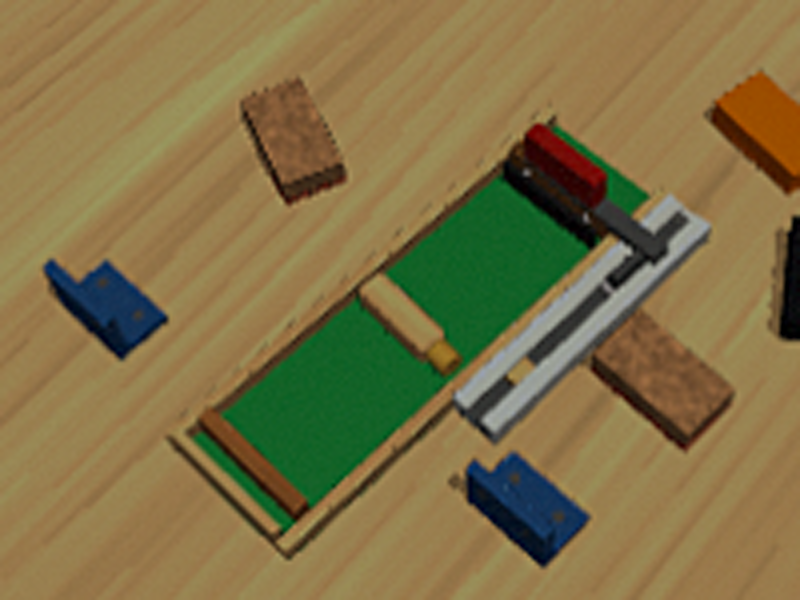

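View pics/c2.png

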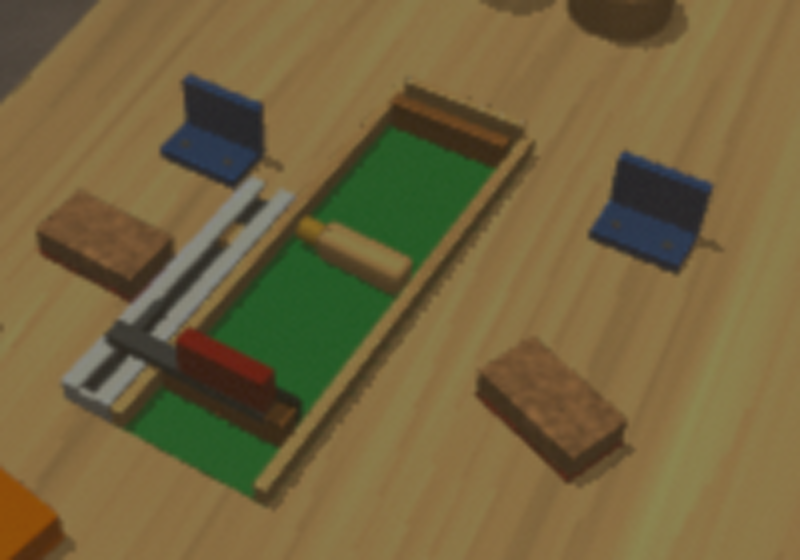

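The crops confirm the natural cork blocks and blue brackets. I'll use the near ones, block_2 with its top at about c1 (292,132) and bracket_2 at about c1 (105,305). The handle is already in the tray. The end board is at c1 (255,462), the stop at the other end, and the chip sits in the slot at c1 (520,372).

```bash
python3 - <<'E'
from h import *
S,T=cam("scene"),cam("side")
f=lambda L:np.array(L)/4+[130,140]-.375; g=lambda L:np.array(L)/4+[180,135]-.375
def show(n,a,b,z):
    for c,p in((S,a),(T,b)):
        P=plane(c,p,z)[:,:2]*1000; print(n,P.round().tolist(), "ctr",P.mean(0).round(1),"edges",[np.round(np.linalg.norm(P[i]-P[i-1])) for i in range(len(P))])
show("block2",f([(242,103),(298,78),(343,163),(286,185)]),g([(480,375),(535,340),(624,420),(572,462)]),.028)
show("slot m1,m2,b1,b2",f([(457,397),(491,431),(708,228),(670,195)]),g([(293,195),(258,180),(65,383),(102,401)]),.02)
show("legtop2 ends",f([(48,262),(128,342)]),g([(710,184),(622,155)]),.054)
show("board top inner",f([(215,412),(307,506)]),g([(506,150),(398,100)]),.026)
show("handle top ends",f([(367,285),(452,355)]),g([(402,268),(303,225)]),.022)
E
```

```text
block2 [[393.0, -13.0], [411.0, 32.0], [493.0, -7.0], [473.0, -48.0]] ctr [442.5  -8.8] edges [np.float64(87.0), np.float64(48.0), np.float64(91.0), np.float64(46.0)]
block2 [[486.0, 1.0], [464.0, -43.0], [390.0, -6.0], [409.0, 40.0]] ctr [437.5  -1.9] edges [np.float64(86.0), np.float64(49.0), np.float64(83.0), np.float64(49.0)]
slot m1,m2,b1,b2 [[681.0, -102.0], [715.0, -107.0], [739.0, 119.0], [701.0, 126.0]] ctr [709.1   8.9] edges [np.float64(228.0), np.float64(35.0), np.float64(227.0), np.float64(39.0)]
slot m1,m2,b1,b2 [[677.0, -101.0], [708.0, -103.0], [734.0, 124.0], [703.0, 126.0]] ctr [705.6  11.7] edges [np.float64(228.0), np.float64(31.0), np.float64(229.0), np.float64(30.0)]
legtop2 ends [[399.0, -211.0], [490.0, -221.0]] ctr [ 444.5 -215.9] edges [np.float64(92.0), np.float64(92.0)]
legtop2 ends [[399.0, -212.0], [464.0, -213.0]] ctr [ 431.4 -212.6] edges [np.float64(66.0), np.float64(66.0)]
board top inner [[561.0, -215.0], [656.0, -226.0]] ctr [ 608.3 -220.5] edges [np.float64(96.0), np.float64(96.0)]
board top inner [[550.0, -210.0], [648.0, -226.0]] ctr [ 599.2 -218.1] edges [np.float64(99.0), np.float64(99.0)]
handle top ends [[574.0, -73.0], [658.0, -79.0]] ctr [616.5 -76.3] edges [np.float64(84.0), np.float64(84.0)]
handle top ends [[573.0, -68.0], [656.0, -74.0]] ctr [614.5 -71.1] edges [np.float64(83.0), np.float64(83.0)]
```

```bash
cat >> h.py <<'E'
from scipy.spatial.transform import Rotation as Ro
def goal(th): # tool down, tool y at th deg from world y
    t=np.radians(th); y=np.array([-np.sin(t),np.cos(t),0]); z=np.array([0,0,-1.]); return Ro.from_matrix(np.c_[np.cross(y,z),y,z])
def plan(*wps):
    s=bot.read_state(); R=Ro.from_rotvec(s["tcp_rot"]); p=s["tool_pos"]
    y=R.as_matrix()[:,1]; print("t%.2f"%s["time"],"at",p.round(4),"th %.1f"%np.degrees(np.arctan2(-y[0],y[1])),"F",s["wrist_force"].round(1),"w %.3f"%s["width"])
    for x,yy,z,th in wps:
        d=R.inv().apply(np.array([x,yy,z])-p)/.6; w=(R.inv()*goal(th)).as_rotvec()/np.pi
        print([round(float(v),4) for v in np.r_[d,w]])
E
python3 -c "
from h import *
plan((.44,-.006,.25,-25))"
```

```text
t0.10 at [0.1921 0.6465 0.2551] th -16.5 F [-0.4  0.   0.4] w 0.997
[-0.7058, -0.9247, 0.0103, -0.0007, 0.0, 0.047]
```

Call:
play_rows:
  commands:
    - [[-0.7058,-0.9247,0.01,0,0,0.047,-1],[-0.7058,-0.9247,0.01,0,0,0.047,-1],[-0.7058,-0.9247,0.01,0,0,0.047,-1],[-0.7058,-0.9247,0.01,0,0,0.047,-1],[-0.7058,-0.9247,0.01,0,0,0.047,-1],[-0.7058,-0.9247,0.01,0,0,0.047,-1],[-0.7058,-0.9247,0.01,0,0,0.047,-1],[-0.7058,-0.9247,0.01,0,0,0.047,-1]]

```text
time: 0.9
tool_pos: [0.3342, 0.2711, 0.2525]
tcp_rot: [0.679, 3.067, -0.0]
wrist_force: [1.0, 0.1, 0.2]
width: 1.0
grip_force: 0.0
```

```bash
python3 -c "
from h import *
plan((.44,-.006,.25,-25))"
```

```text
t0.90 at [0.3342 0.2711 0.2525] th -25.0 F [1.  0.1 0.2] w 1.000
[-0.3547, -0.3444, 0.0043, -0.0001, 0.0, 0.0002]
```

Call:
play_rows:
  commands:
    - [[-0.355,-0.345,0.004,0,0,0,-1],[-0.355,-0.345,0.004,0,0,0,-1],[-0.355,-0.345,0.004,0,0,0,-1],[-0.355,-0.345,0.004,0,0,0,-1],[-0.355,-0.345,0.004,0,0,0,-1],[-0.355,-0.345,0.004,0,0,0,-1],[-0.355,-0.345,0.004,0,0,0,-1],[-0.355,-0.345,0.004,0,0,0,-1]]

```text
time: 1.7
tool_pos: [0.4396, -0.0054, 0.2499]
tcp_rot: [-0.685, -3.064, -0.0]
wrist_force: [0.6, 0.1, 1.3]
width: 0.999
grip_force: 0.0
```

```bash
python3 - <<'E'
from h import *
plan((.44,-.006,.25,-25))
c=cam("wrist"); im=bot.read_camera("wrist"); cv2.imwrite("pics/w1.png",im)
import pickle; pickle.dump(c,open("w1.pkl","wb"))
print(plane(c,[(0,0),(511,0),(511,383),(0,383),(256,192)],0).round(3).tolist())
E
```

```text
t1.70 at [ 0.4396 -0.0054  0.2499] th -25.2 F [0.6 0.1 1.3] w 0.999
[-0.0011, -0.0005, -0.0001, -0.0, -0.0005, -0.0012]
[[0.195, -0.156, 0.0], [0.401, 0.284, 0.0], [0.856, 0.18, 0.0], [0.566, -0.438, 0.0], [0.47, -0.016, 0.0]]
```

View pics/w1.png

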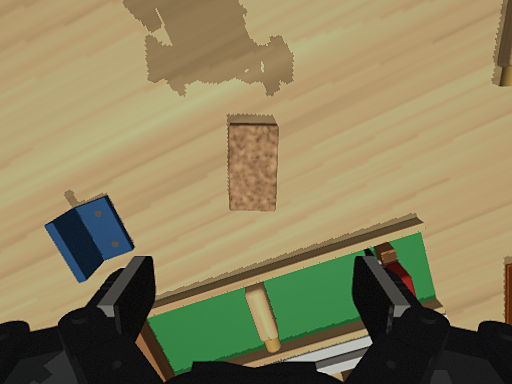

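The wrist view shows the block's top face with corners at about (230,125), (278,125), (276,211) and (231,210). The bracket's foot edge runs (108,195)–(133,248) and its leg top edge (46,227)–(80,281). The tray's near rail runs from (150,300) to (420,217).

```bash
python3 - <<'E'
from h import *; import pickle
c=pickle.load(open("w1.pkl","rb")); T=cam("side")
im=cv2.imread("pics/w1.png")
P=plane(c,[(230,125),(278,125),(276,211),(231,210)],.028)[:,:2]*1000; print(P.round(1).tolist(),cv2.minAreaRect(P.astype(np.float32)))
print("foot edge",(plane(c,[(108,195),(133,248)],.01)*1000).round(1).tolist())
print("leg top",(plane(c,[(46,227),(80,282)],.054)*1000).round(1).tolist())
m=mask(im,(55,100,40),(80,255,255)); P=plane(c,np.argwhere(m>0)[:,::-1],.001)[:,:2]*1000
# blue leg in other cams
print("floor inner near edge samples")
for col in (200,230,300,330): 
    r=np.where(m[:,col])[0]; print(col,r.min(),(plane(c,[(col,r.min()-.5)],.001)*1000).round(1).tolist())
E
```

```text
[[389.4, -6.8], [409.6, 36.1], [490.9, -2.4], [469.5, -45.3]] ((439.9876403808594, -4.806884765625), (47.94017028808594, 89.9634780883789), 64.70654296875)
foot edge [[401.3, -163.8, 10.0], [468.2, -172.2, 10.0]]
leg top [[400.1, -213.0, 54.0], [466.3, -217.4, 54.0]]
floor inner near edge samples
200 301 [[568.1, -139.0, 1.0]]
230 292 [[572.6, -99.4, 1.0]]
300 270 [[581.5, -9.0, 1.0]]
330 260 [[584.3, 28.8, 1.0]]
```

Call:
play_rows:
  commands:
    - [[0,0,0.25,0,0,0,-1],[0,0,0.25,0,0,0,-1],[0,0,0.25,0,0,0,-1],[0,0,0.365,0,0,0,-1],[0,0,0.365,0,0,0,-1],[0,0,0.365,0,0,0,-1],[0,0,0.365,0,0,0,1],[0,0,0.365,0,0,0,1]]
  force: 50

```text
time: 2.55
tool_pos: [0.4417, -0.0038, 0.0334]
tcp_rot: [0.677, 3.064, 0.001]
wrist_force: [0.5, -0.0, 0.3]
width: 0.69
grip_force: 0.0
```

Call:
play_rows:
  commands:
    - [[0,0,0,0,0,0,1],[0,0,0,0,0,0,1],[0,0,0,0,0,0,1],[0,0,0,0,0,0,1]]
  force: 50

```text
time: 2.95
tool_pos: [0.4422, -0.0044, 0.0338]
tcp_rot: [0.679, 3.062, 0.002]
wrist_force: [-0.7, 2.1, 7.7]
width: 0.573
grip_force: 53.2
```

```bash
python3 - <<'E'
from h import *; import pickle
c=pickle.load(open("w1.pkl","rb"))
im=cv2.imread("pics/w1.png"); m=mask(im,(55,100,40),(80,255,255))
for col in (200,230,300,330): 
    r=np.where(m[:,col])[0]; print((plane(c,[(col,r.min()-.5)],.018)*1000).round(1).tolist())
R=np.radians(-5.8); ex=np.array([np.cos(R),np.sin(R)]); ey=np.array([-ex[1],ex[0]])
for o in [(.6155,-.076)]:
    for t in [(0,-.085),(-52,0),(0,.05)]: print(t,(np.array(o)+t[0]*ex+t[1]*ey).round(4))
plan((.44,-.006,.15,-25))
E
```

```text
[[559.0, -131.3, 18.0]]
[[563.3, -93.6, 18.0]]
[[571.7, -7.3, 18.0]]
[[574.5, 28.8, 18.0]]
(0, -0.085) [ 0.6069 -0.1606]
(-52, 0) [-51.1183   5.1789]
(0, 0.05) [ 0.6206 -0.0263]
t2.95 at [ 0.4422 -0.0044  0.0338] th -25.0 F [-0.7  2.1  7.7] w 0.573
[0.0014, -0.0036, -0.1936, 0.0007, 0.0014, -0.0001]
```

```bash
python3 -c "
from h import *
plan((.4422,-.0044,.12,-25),(.609,-.154,.12,-5.5),(.609,-.154,.037,-5.5))"
```

```text
t2.95 at [ 0.4422 -0.0044  0.0338] th -25.0 F [-0.7  2.1  7.7] w 0.573
[-0.0006, 0.0002, -0.1436, 0.0007, 0.0014, -0.0001]
[-0.358, -0.1081, -0.1423, 0.0005, 0.0015, -0.1084]
[-0.3574, -0.1084, -0.004, 0.0005, 0.0015, -0.1084]
```

Call:
play_rows:
  commands:
    - [[0,0,-0.0717,0,0,0,1],[0,0,-0.143,0,0,0,1],[-0.358,-0.108,-0.142,0,0,-0.108,1],[-0.358,-0.108,-0.142,0,0,-0.108,1],[-0.358,-0.108,-0.142,0,0,-0.108,1],[-0.358,-0.108,-0.142,0,0,-0.108,1],[-0.358,-0.108,-0.142,0,0,-0.108,1],[-0.358,-0.108,-0.142,0,0,-0.108,1]]

```text
time: 3.75
tool_pos: [0.6103, -0.1571, 0.1181]
tcp_rot: [0.156, 3.133, -0.002]
wrist_force: [-0.5, -0.0, -0.3]
width: 0.57
grip_force: 52.4
```

```bash
python3 - <<'E'
from h import *
plan((.609,-.154,.12,-5.5),(.609,-.154,.037,-5.5))
c=cam("wrist"); im=bot.read_camera("wrist"); cv2.imwrite("pics/w2.png",im)
import pickle; pickle.dump(c,open("w2.pkl","wb"))
E
```

```text
t3.75 at [ 0.6103 -0.1571  0.1181] th -5.7 F [-0.5 -0.  -0.3] w 0.570
[0.0027, 0.0049, -0.0032, -0.0004, 0.0014, -0.0012]
[0.0033, 0.005, 0.1351, -0.0004, 0.0014, -0.0012]
```

View pics/w2.png

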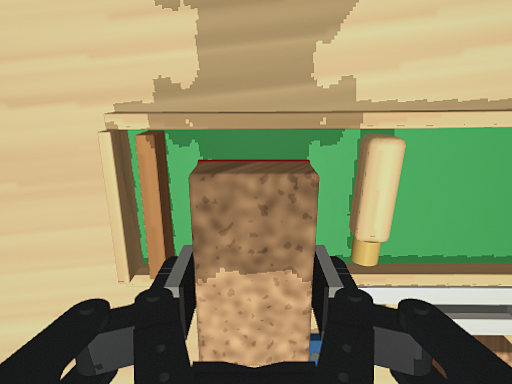

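The block is held straight and parallel to the rails (near rail's inner edge at row ~128). The board's inner edge is at column ~165 and the handle at (380,200).

```bash
python3 - <<'E'
from h import *; import pickle
c=pickle.load(open("w2.pkl","rb"))
for n,p,z in(("rail",[(150,129),(330,127),(480,126)],.018),("far rail inner bottom",[(420,263),(500,263)],.001),("board top inner",[(161,133),(172,277)],.026),("handle top",[(363,137),(405,140),(352,240),(393,243)],.022)):
    print(n,(plane(c,p,z)*1000).round(1).tolist())
E
```

```text
rail [[551.8, -216.5, 18.0], [561.8, -103.2, 18.0], [570.8, -10.2, 18.0]]
far rail inner bottom [[674.1, -34.2, 1.0], [679.6, 25.6, 1.0]]
board top inner [[554.2, -207.8, 26.0], [653.4, -218.1, 26.0]]
handle top [[569.5, -83.7, 22.0], [574.1, -57.8, 22.0], [639.4, -91.4, 22.0], [644.4, -63.5, 22.0]]
```

```bash
python3 -c "
from h import *
plan((.611,-.151,.118,-5.5),(.611,-.151,.036,-5.5))"
```

```text
t3.80 at [ 0.6084 -0.1555  0.1174] th -5.7 F [-1.5  0.  -0.8] w 0.571
[-0.0037, 0.0078, -0.001, -0.0001, 0.0005, -0.001]
[-0.0034, 0.0079, 0.1357, -0.0001, 0.0005, -0.001]
```

Call:
play_rows:
  commands:
    - [[-0.003,0.006,0,0,0,0,1],[-0.003,0.006,0.07,0,0,0,1],[-0.003,0.006,0.11,0,0,0,1],[-0.003,0.006,0.133,0,0,0,1],[-0.003,0.006,0.133,0,0,0,1],[-0.003,0.006,0.133,0,0,0,1]]

```text
time: 4.4
tool_pos: [0.6092, -0.1499, 0.0374]
tcp_rot: [0.151, 3.137, -0.0]
wrist_force: [0.2, -0.0, -0.5]
width: 0.575
grip_force: 54.2
```

```bash
python3 -c "
from h import *
plan((.611,-.151,.036,-5.5))"
```

```text
t4.40 at [ 0.6092 -0.1499  0.0374] th -5.5 F [ 0.2 -0.  -0.5] w 0.575
[-0.0031, -0.0015, 0.0023, -0.0, 0.0001, -0.0001]
```

Call:
play_rows:
  commands:
    - [[-0.002,0,0.003,0,0,0,1],[-0.002,0,0.003,0,0,0,-0.6],[-0.002,0,0.003,0,0,0,-0.6],[-0.002,0,0.003,0,0,0,-0.6],[-0.002,0,-0.08,0,0,0,-0.6],[-0.002,0,-0.16,0,0,0,-0.6],[-0.002,0,-0.2,0,0,0,-0.6]]

```text
time: 5.1
tool_pos: [0.6128, -0.1515, 0.1619]
tcp_rot: [0.152, 3.131, -0.002]
wrist_force: [0.7, 0.4, 0.1]
width: 0.799
grip_force: 0.0
```

```bash
python3 -c "
from h import *
plan((.4325,-.2095,.16,-5.5),(.4325,-.2095,.05,-5.5))"
```

```text
t5.10 at [ 0.6128 -0.1515  0.1619] th -5.6 F [0.7 0.4 0.1] w 0.799
[0.2898, -0.1254, 0.0014, -0.0004, 0.0021, -0.0004]
[0.291, -0.1252, 0.1847, -0.0004, 0.0021, -0.0004]
```

Call:
play_rows:
  commands:
    - [[0.29,-0.125,0.001,0,0,0,-0.6],[0.29,-0.125,0.001,0,0,0,-0.6],[0.29,-0.125,0.001,0,0,0,-0.6],[0.29,-0.125,0.001,0,0,0,-0.6],[0.29,-0.125,0.001,0,0,0,-0.6],[0.29,-0.125,0.001,0,0,0,-0.6]]

```text
time: 5.7
tool_pos: [0.4298, -0.2089, 0.1567]
tcp_rot: [0.156, 3.136, -0.001]
wrist_force: [-0.2, -0.3, 0.3]
width: 0.796
grip_force: 0.0
```

```bash
python3 - <<'E'
from h import *
c=cam("wrist"); im=bot.read_camera("wrist"); cv2.imwrite("pics/w3.png",im)
import pickle; pickle.dump(c,open("w3.pkl","wb"))
plan((.4325,-.2095,.05,-5.5))
E
```

```text
t5.75 at [ 0.4308 -0.2089  0.1569] th -5.6 F [0.6 0.3 0.7] w 0.800
[-0.0026, -0.0007, 0.1782, -0.0001, 0.0007, -0.0006]
```

View pics/w3.png

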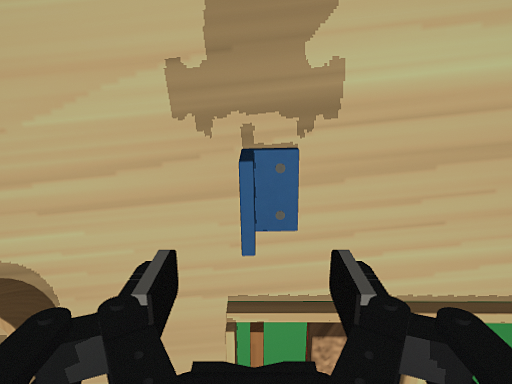

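The leg's top strip runs from (240–253,162) to (242–255,255). It is parallel to the fingers and sits between them.

```bash
python3 - <<'E'
from h import *; import pickle
c=pickle.load(open("w3.pkl","rb"))
P=plane(c,[(239.5,162),(254,161),(242,255),(255.5,255)],.054)*1000
print(P.round(1).tolist(),P.mean(0).round(1))
E
```

```text
[[398.1, -214.5, 54.0], [398.4, -204.9, 54.0], [465.9, -220.2, 54.0], [466.8, -210.5, 54.0]] [ 432.3 -212.5   54. ]
```

Call:
play_rows:
  commands:
    - [[-0.003,-0.006,0.06,0,0,0,-0.6],[-0.003,-0.006,0.12,0,0,0,-0.6],[-0.003,-0.006,0.178,0,0,0,-0.6],[-0.003,-0.006,0.178,0,0,0,-0.6],[-0.003,-0.006,0.178,0,0,0,1],[-0.003,-0.006,0.178,0,0,0,1],[-0.003,-0.006,0.178,0,0,0,1],[-0.003,-0.006,0.178,0,0,0,1]]
  force: 50

```text
time: 6.55
tool_pos: [0.4329, -0.213, 0.0512]
tcp_rot: [0.152, 3.135, -0.002]
wrist_force: [0.6, -0.0, 0.8]
width: 0.118
grip_force: 1.4
```

Call:
play_rows:
  commands:
    - [[0,0,0,0,0,0,1],[0,0,0,0,0,0,1],[0,0,0,0,0,0,1]]

```text
time: 6.85
tool_pos: [0.433, -0.2131, 0.0514]
tcp_rot: [0.153, 3.134, -0.003]
wrist_force: [-0.5, 0.1, 5.8]
width: 0.103
grip_force: 50.1
```

```bash
python3 -c "
from h import *
plan((.4325,-.2125,.15,-5.5),(.622,-.03,.15,-5.5))"
```

```text
t6.85 at [ 0.433  -0.2131  0.0514] th -5.6 F [-0.5  0.1  5.8] w 0.103
[0.0004, 0.0007, -0.1644, -0.0005, 0.0012, -0.0004]
[-0.2844, 0.3342, -0.1638, -0.0005, 0.0012, -0.0004]
```

Call:
play_rows:
  commands:
    - [[0,0,-0.08,0,0,0,1],[0,0,-0.16,0,0,0,1],[-0.2825,0.332,-0.163,0,0,0,1],[-0.2825,0.332,-0.163,0,0,0,1],[-0.2825,0.332,-0.163,0,0,0,1],[-0.2825,0.332,-0.163,0,0,0,1],[-0.2825,0.332,-0.163,0,0,0,1],[-0.2825,0.332,-0.163,0,0,0,1]]

```text
time: 7.65
tool_pos: [0.6228, -0.0269, 0.148]
tcp_rot: [0.147, 3.135, 0.002]
wrist_force: [0.1, 0.2, 0.0]
width: 0.106
grip_force: 49.1
```

Call:
play_rows:
  commands:
    - [[0,0,0,0,0,0,1],[0,0,0,0,0,0,1]]

```text
time: 7.85
tool_pos: [0.6183, -0.0309, 0.1468]
tcp_rot: [-0.152, -3.136, 0.001]
wrist_force: [0.8, 0.3, -1.5]
width: 0.109
grip_force: 49.1
```

```bash
python3 -c "
from h import *
plan((.621,-.031,.053,-5.5))
cv2.imwrite('pics/w4.png',bot.read_camera('wrist'))
import pickle; pickle.dump(cam('wrist'),open('w4.pkl','wb'))"
```

```text
t7.85 at [ 0.6183 -0.0309  0.1468] th -5.5 F [ 0.8  0.3 -1.5] w 0.109
[-0.0047, 0.0003, 0.1563, -0.0002, -0.0006, -0.0003]
```

View pics/w4.png

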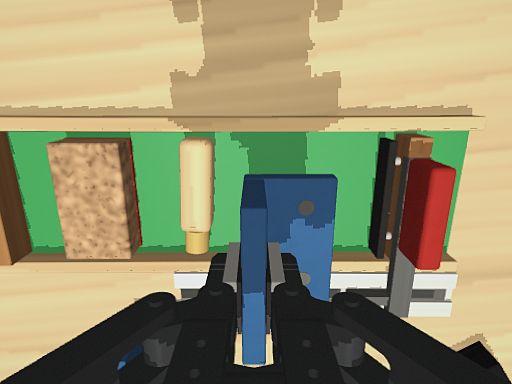

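The block lies flat and crosswise at (92,198), with the handle at (197,190). The held bracket is aligned over free floor and clear of the pad at column ~380, so I'll lower it.

Call:
play_rows:
  commands:
    - [[-0.003,0,0.06,0,0,0,1],[-0.003,0,0.11,0,0,0,1],[-0.003,0,0.152,0,0,0,1],[-0.003,0,0.152,0,0,0,1],[-0.003,0,0.155,0,0,0,1],[-0.003,0,0.155,0,0,0,1]]

```text
time: 8.5
tool_pos: [0.6209, -0.0315, 0.0549]
tcp_rot: [0.155, 3.138, -0.0]
wrist_force: [0.3, -0.3, 0.1]
width: 0.108
grip_force: 50.5
```

Call:
play_rows:
  commands:
    - [[0,0,0.004,0,0,0,1],[0,0,0.004,0,0,0,1],[0,0,0.004,0,0,0,0.3],[0,0,0.004,0,0,0,0.3],[0,0,0.004,0,0,0,0.3],[0,0,-0.08,0,0,0,0.3],[0,0,-0.16,0,0,0,0.3],[0,0,-0.18,0,0,0,0.3]]

```text
time: 9.3
tool_pos: [0.6254, -0.0308, 0.1692]
tcp_rot: [0.152, 3.127, -0.001]
wrist_force: [0.3, -0.1, 0.6]
width: 0.351
grip_force: 0.0
```

```bash
python3 - <<'E'
from h import *; import pickle
c=pickle.load(open("w4.pkl","rb"))
print("red top",(plane(c,[(431,158),(456,168),(418,268),(440,268)],.064)*1000).round(1).tolist())
o=np.array([.6165,-.076]);ey=np.array([.0958,.9954])
for t in (-30,160,165,172,175,190): print(t,(o+ey*t/1000).round(4))
plan((.6365,.12,.16,-5.5))
E
```

```text
red top [[591.0, 78.1, 64.0], [598.7, 93.2, 64.0], [664.2, 73.6, 64.0], [665.5, 87.8, 64.0]]
-30 [ 0.6136 -0.1059]
160 [0.6318 0.0833]
165 [0.6323 0.0882]
172 [0.633  0.0952]
175 [0.6333 0.0982]
190 [0.6347 0.1131]
t9.30 at [ 0.6254 -0.0308  0.1692] th -5.6 F [ 0.3 -0.1  0.6] w 0.351
[0.006, 0.252, 0.0153, 0.0, 0.0035, -0.0003]
```

```bash
python3 -c "
from h import *
plan((.6361,.128,.165,-5.5),(.6361,.128,.062,-5.5))"
```

```text
t9.30 at [ 0.6254 -0.0308  0.1692] th -5.6 F [ 0.3 -0.1  0.6] w 0.351
[0.0079, 0.2652, 0.007, 0.0, 0.0035, -0.0003]
[0.0098, 0.2652, 0.1786, 0.0, 0.0035, -0.0003]
```

Call:
play_rows:
  commands:
    - [[0.006,0.265,0,0,0,0,1],[0.006,0.265,0,0,0,0,1],[0.006,0.265,0,0,0,0,1],[0.006,0.265,0,0,0,0,1],[0.006,0.265,0.08,0,0,0,1],[0.006,0.265,0.15,0,0,0,1],[0.006,0.265,0.175,0,0,0,1],[0.006,0.265,0.175,0,0,0,1]]

```text
time: 10.1
tool_pos: [0.6302, 0.1271, 0.0537]
tcp_rot: [-0.153, -3.131, 0.003]
wrist_force: [-0.3, -0.3, -0.2]
width: 0.003
grip_force: 0.0
```

```bash
python3 -c "
from h import *
plan((.6335,.1007,.062,-5.5))"
```

```text
t10.10 at [0.6302 0.1271 0.0537] th -5.6 F [-0.3 -0.3 -0.2] w 0.003
[-0.0096, -0.0434, -0.0138, -0.0006, -0.0022, -0.0004]
```

Call:
play_rows:
  commands:
    - [[-0.008,0,-0.01,0,0,0,1],[-0.008,0,-0.01,0,0,0,1],[-0.008,-0.015,-0.01,0,0,0,1],[-0.008,-0.03,-0.01,0,0,0,1],[-0.008,-0.03,-0.01,0,0,0,1]]

```text
time: 10.6
tool_pos: [0.6363, 0.1081, 0.0641]
tcp_rot: [0.155, 3.137, -0.0]
wrist_force: [0.2, -0.2, 0.2]
width: -0.001
grip_force: 0.0
```

Call:
play_rows:
  commands:
    - [[0,-0.02,0,0,0,0,1],[0,-0.04,0,0,0,0,1],[0,-0.05,0,0,0,0,1],[0,-0.05,0,0,0,0,1]]

```text
time: 11.0
tool_pos: [0.6336, 0.0802, 0.0639]
tcp_rot: [0.154, 3.137, 0.003]
wrist_force: [0.1, 4.0, 1.5]
width: -0.002
grip_force: 2.0
```

```bash
python3 -c "
from h import *
plan((.6245,.007,.062,-5.5),(.6225,-.015,.062,-5.5))
cv2.imwrite('pics/w5.png',bot.read_camera('side'))"
```

```text
t11.00 at [0.6336 0.0802 0.0639] th -5.6 F [0.1 4.  1.5] w -0.002
[0.0031, -0.123, 0.0029, 0.0007, 0.0004, -0.0007]
[0.0028, -0.1598, 0.0029, 0.0007, 0.0004, -0.0007]
```

View pics/w5.png

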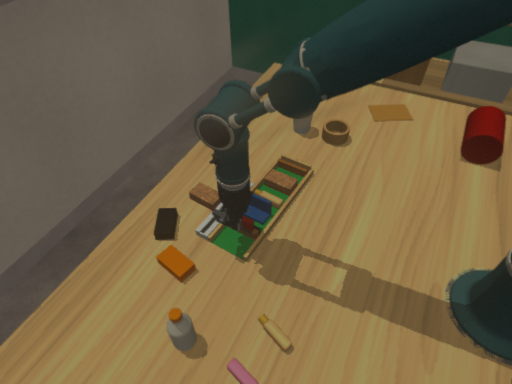

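Call:
play_rows:
  commands:
    - [[0,-0.02,0,0,0,0,1],[0,-0.04,0,0,0,0,1],[0,-0.06,0,0,0,0,1],[0,-0.08,0,0,0,0,1],[0,-0.1,0,0,0,0,1],[0,-0.12,0,0,0,0,1],[0,-0.13,0,0,0,0,1],[0,-0.14,0,0,0,0,1]]

```text
time: 11.85
tool_pos: [0.6257, -0.0023, 0.064]
tcp_rot: [0.154, 3.136, 0.005]
wrist_force: [1.0, 7.9, 2.9]
width: -0.002
grip_force: 4.6
```

Call:
play_rows:
  commands:
    - [[0,-0.005,0,0,0,0,1],[0,-0.01,0,0,0,0,1],[0,-0.015,0,0,0,0,1],[0,-0.02,0,0,0,0,1],[0,-0.025,0,0,0,0,1],[0,-0.03,0,0,0,0,1],[0,-0.035,0,0,0,0,1]]

```text
time: 12.55
tool_pos: [0.6237, -0.0228, 0.064]
tcp_rot: [0.153, 3.136, 0.005]
wrist_force: [1.0, 9.6, 2.0]
width: -0.001
grip_force: 4.7
```

```bash
python3 - <<'E'
from h import *
plan((.6245,.007,.062,-5.5))
im=bot.read_camera("wrist"); c=cam("wrist"); cv2.imwrite("pics/w6.png",im)
im=bot.read_camera("scene"); cv2.imwrite("pics/s6.png",im)
E
```

```text
t12.55 at [ 0.6237 -0.0228  0.064 ] th -5.6 F [1.  9.6 2. ] w -0.001
[0.0035, 0.0495, 0.0034, 0.0011, 0.0004, -0.0005]
```

Call:
play_rows:
  commands:
    - [[0,-0.005,0,0,0,0,1],[0,-0.01,0,0,0,0,1],[0,-0.015,0,0,0,0,1],[0,-0.02,0,0,0,0,1],[0,-0.025,0,0,0,0,1],[0,-0.03,0,0,0,0,1],[0,-0.035,0,0,0,0,1]]

```text
time: 13.35
tool_pos: [0.6217, -0.0437, 0.064]
tcp_rot: [0.153, 3.136, 0.005]
wrist_force: [0.9, 9.1, 2.7]
width: 0.001
grip_force: 4.7
```

Call:
play_rows:
  commands:
    - [[0,-0.002,0,0,0,0,1],[0,-0.004,0,0,0,0,1],[0,-0.006,0,0,0,0,1],[0,-0.008,0,0,0,0,1]]

```text
time: 13.75
tool_pos: [0.6212, -0.0485, 0.0639]
tcp_rot: [0.153, 3.136, 0.005]
wrist_force: [2.0, 9.4, 3.2]
width: 0.0
grip_force: 4.6
```

Call:
play_rows:
  commands:
    - [[0,-0.002,0,0,0,0,1],[0,-0.004,0,0,0,0,1],[0,-0.006,0,0,0,0,1],[0,-0.008,0,0,0,0,1]]

```text
time: 14.15
tool_pos: [0.6208, -0.0533, 0.0639]
tcp_rot: [0.153, 3.136, 0.005]
wrist_force: [1.2, 9.2, 4.0]
width: -0.004
grip_force: 4.6
```

```bash
python3 - <<'E'
from h import *
plan((.6245,.007,.062,-5.5))
im=bot.read_camera("side"); cv2.imwrite("pics/s7.png",im)
E
```

```text
t14.15 at [ 0.6208 -0.0533  0.0639] th -5.6 F [1.2 9.2 4. ] w -0.004
[0.0036, 0.1005, 0.0036, 0.001, 0.0004, -0.0005]
```

Call:
play_rows:
  commands:
    - [[0,-0.001,0,0,0,0,1],[0,-0.002,0,0,0,0,1],[0,-0.003,0,0,0,0,1],[0,-0.004,0,0,0,0,1],[0,-0.005,0,0,0,0,1],[0,-0.006,0,0,0,0,1]]

```text
time: 14.8
tool_pos: [0.6204, -0.0568, 0.0639]
tcp_rot: [0.153, 3.136, 0.005]
wrist_force: [1.9, 9.0, 3.4]
width: 0.002
grip_force: 4.6
```

Call:
play_rows:
  commands:
    - [[0,-0.001,0,0,0,0,1],[0,-0.002,0,0,0,0,1],[0,-0.003,0,0,0,0,1]]

```text
time: 15.1
tool_pos: [0.6203, -0.0579, 0.0639]
tcp_rot: [0.154, 3.136, 0.007]
wrist_force: [2.3, 12.7, 2.6]
width: -0.002
grip_force: 6.3
```

Call:
play_rows:
  commands:
    - [[0,-0.001,0,0,0,0,1],[0,-0.002,0,0,0,0,1],[0,-0.003,0,0,0,0,1]]

```text
time: 15.4
tool_pos: [0.6203, -0.0588, 0.064]
tcp_rot: [0.154, 3.136, 0.009]
wrist_force: [1.0, 15.9, 3.5]
width: 0.001
grip_force: 7.9
```

Call:
play_rows:
  commands:
    - [[0,-0.001,0,0,0,0,1],[0,-0.002,0,0,0,0,1],[0,-0.003,0,0,0,0,1]]

```text
time: 15.7
tool_pos: [0.6202, -0.0596, 0.064]
tcp_rot: [0.155, 3.136, 0.011]
wrist_force: [2.4, 17.8, 3.7]
width: 0.0
grip_force: 9.5
```

Contact showed as a steady rise from the 9 N baseline to 17.8 N, which is about 2.1 mm of pad give. I'll back off and check.

Call:
play_rows:
  commands:
    - [[0,0.02,0,0,0,0,1],[0,0.05,0,0,0,0,1],[0,0.05,-0.08,0,0,0,1],[0,0.05,-0.16,0,0,0,1],[0,0.05,-0.24,0,0,0,1],[0.15,0,-0.32,0,0,0,1],[0.15,0,-0.32,0,0,0,1],[0.15,0,-0.32,0,0,0,1]]

```text
time: 16.5
tool_pos: [0.5274, -0.056, 0.2585]
tcp_rot: [0.153, 3.135, -0.002]
wrist_force: [0.6, -0.6, -0.1]
width: 0.001
grip_force: 0.0
```

```bash
python3 - <<'E'
from h import *
plan()
w=bot.read_camera("wrist"); s=bot.read_camera("scene")[170:300,160:330]; t=bot.read_camera("side")[140:270,170:340]
cv2.imwrite("pics/f.png",np.hstack([np.vstack([cv2.resize(s,(390,298),interpolation=3),cv2.resize(t,(390,298),interpolation=3)]),cv2.copyMakeBorder(cv2.resize(w,(400,300)),0,296,0,0,cv2.BORDER_CONSTANT)]))
E
```

```text
t16.50 at [ 0.5274 -0.056   0.2585] th -5.6 F [ 0.6 -0.6 -0.1] w 0.001
```

View pics/f.png

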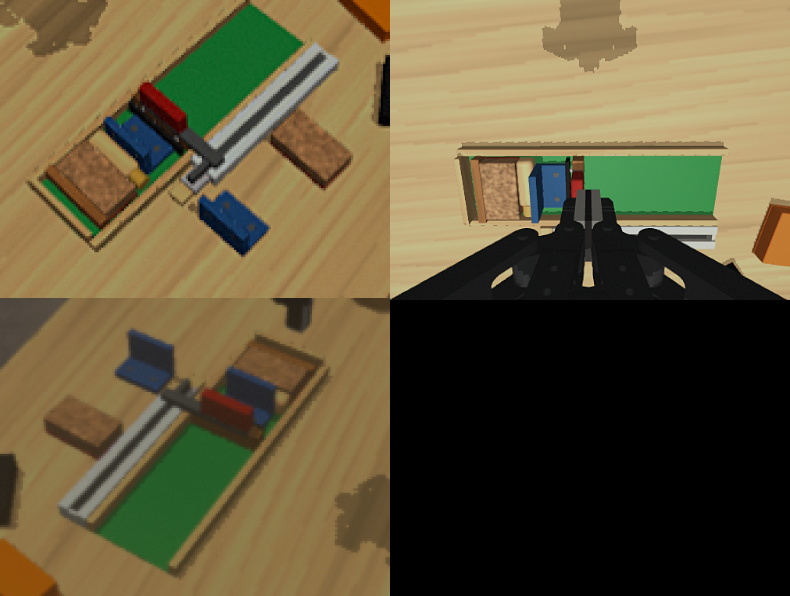

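The row of block, handle and bracket is tight between the board and the pad. The chip lies on the bench beyond the open slot mouth, at scene crop (182,192), and the robot is clear. I'm handing it in.

```bash
python3 -c "
from workcell import bot
print(bot.finish_job())"
```

```text
the job is handed in; nothing more can be done
None
```

I handed the job in at about 16.6 s: the tray holds one block, one handle and one bracket, the chip is out of the slot, and the pad holds the row against the end board, pressed in about 2.1 mm as judged from the push force.

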